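# Close and stack the lunch boxes

### The job

Get the lunch set ready to go: push the wooden sliding cover of the black box fully shut, then stand the taller green box squarely on it, and then the flatter red box squarely on the green one, so that the three make one straight column with their edges in line. Set the boxes down gently rather than dropping them, leave the black box where it stands, and do not disturb the mug, the dish and the wooden cup.

Things in the scene. Friction and masses are not known exactly. Their poses are not given: they have to be found in the camera images.
- base: The black bottom box, 150 (own x) x 62 (own y) x 50 mm high, 1.3 kg on small rubber feet, loose on the worktop. Origin at the centre of its underside, z up. The cover slides out of its -x end, which faces the robot more or less; the guide lips along its long sides are its top (50 mm) and carry the next box, the cover lies 4 mm lower.
- cover (a joint): How far the wooden cover of the black box is slid out, m: 0 = fully shut, up to 0.09; starts 0.05 to 0.08 open. It slides along the box's own x, moving toward +x as it shuts, with about 1 to 2 N of friction, and stays where it is left.
- cover_grip (a point): Centre of the outer face of the cover's wooden end block, turned like the black box (outward is -x). The block is 36 mm wide (own y), 16 mm thick (own x) and 26 mm high, 23 to 49 mm above the worktop; this point is 36 mm up. Pushed from outside, toward own +x, it shuts the cover. With the cover shut the point lies at own x = -91 mm of the black box and the block stands out beyond the box's end.
- green_box_mid (a point): The closed green box, 150 (own x) x 62 (own y) x 54 mm high, about 0.3 kg, flat top and bottom, its lid fixed on. The point is its centre, 27 mm above its underside; z up. It can be gripped across its 62 mm width.
- red_box_mid (a point): The closed red box, 150 (own x) x 62 (own y) x 40 mm high, about 0.24 kg, flat top and bottom, its lid fixed on. The point is its centre, 20 mm above its underside; z up. It can be gripped across its 62 mm width. It and the green box may stand on either side of the black one.
- green_box: The green box as a body, origin at the centre of its underside.
- red_box: The red box as a body, origin at the centre of its underside.
- black_mug: Black mug, 80 x 116 x 95 mm, a bystander behind the work. Origin at the centre of its underside.
- dish: Small white sauce dish, 74 mm across, 20 mm high, a bystander. Origin at the centre of its underside.
- cup: Wooden cup, 52 mm across, 53 mm high, a bystander. Origin at the centre of its underside.
Not all that is in view belongs to the job. Several things have the shape of the green_box; the one meant has the colours described above.

How it is judged:
On the way, in this order (a step that is already met when the one before it is completed fails the run):
1. the cover of the black box is shut (value of joint cover below 0.004 m), for 0.2 s.
2. the green box stands squarely on the black box, let go (value of joint cover below 0.004 m and horizontal distance between green_box_mid and base below 0.008 m and angle between the x axis of green_box_mid and the x axis of base, either way round below 0.09 rad and angle between green_box_mid's own z axis and vertical below 0.04 rad and z of green_box_mid in the frame of base between 0.073 and 0.081 m and linear speed of green_box below 0.02 m/s and contact force between the fingers and green_box below 0.2 N), for 0.2 s.
3. the red box stands squarely on the green box, let go (value of joint cover below 0.004 m and horizontal distance between green_box_mid and base below 0.008 m and angle between the x axis of green_box_mid and the x axis of base, either way round below 0.09 rad and angle between each of green_box_mid, red_box_mid's own z axis and vertical below 0.04 rad and z of green_box_mid in the frame of base between 0.073 and 0.081 m and horizontal distance between red_box_mid and green_box_mid below 0.008 m and angle between the x axis of red_box_mid and the x axis of green_box_mid, either way round below 0.09 rad and z of red_box_mid in the frame of green_box_mid between 0.043 and 0.051 m and linear speed of red_box below 0.02 m/s and contact force between the fingers and red_box below 0.2 N), for 0.2 s.
At the end, for the whole second after the job is handed in: The cover is shut to within 4 mm; the green box stands level on the black box and the red box level on the green one, each centred within 8 mm and in line within 5 degrees (0.09 rad) of the box below; the black box stands flat on the worktop; all released and at rest (all of step 3 and linear speed of green_box below 0.02 m/s and contact force between the fingers and green_box below 0.2 N and angle between base's own z axis and vertical below 0.04 rad and height (world z) of base below 0.004 m); the robot touches nothing.
It fails at once if the black box is shoved more than 40 mm from its place (distance of base from where it was at the start of the episode above 0.04 m).
It fails at once if the mug, the dish or the wooden cup is moved more than 30 mm (distance of any of black_mug, dish, cup from where it was at the start of the episode above 0.03 m).
It fails at once if a box is dropped onto the column (falls free at more than 0.5 m/s) ((horizontal distance between green_box_mid and base below 0.05 m and linear speed of green_box above 0.5 m/s and contact force between the fingers and green_box below 0.1 N) or (horizontal distance between red_box_mid and base below 0.05 m and linear speed of red_box above 0.5 m/s and contact force between the fingers and red_box below 0.1 N)).
It also fails if it takes over 72 s, if anything falls off the work surface, if the arm or the gripper's body presses on something with over 40 N, if the wrist force passes 120 N, or if a joint passes its speed limit or range.

### The arm

A 6-joint arm with a two-finger parallel gripper is mounted at the origin on a cart in front of the work surface, level with it; the furniture and walls round the work are solid. World frame = base frame: x ahead of the robot, y to its left, z up, the work surface at z = 0. Lengths are in m, angles in rad, forces in N, time in s.
With the tool pointing down it reaches from about 0.3 to 0.85 m from the base axis. Payload 5.4 kg.
Tool frame: the origin (TCP) lies at the very end of the fingers, on their centre line; the grasp point (between the pads) lies 19 mm behind it (robot.grip_depth is the distance from the TCP to the grasp point, in m); z points along the fingers, y is the line along which they close (so a half turn about z gives the same grasp; the last joint's range is limited). The gripper opens to 85 mm and grips with 20 to 120 N. Pads are 22 mm wide; open, the fingers measure 114 mm over their backs; the gripper's body (76 mm by 85 mm) begins 54 mm behind the grasp point. The pads swing forward as they close: fully open they stand 13 mm farther back than shut.
Start: joints at [-1.43, 0.158, 1.597, -0, 1.386, -0.21], TCP at [0.198, -0.54, 0.231] pointing down, gripper open.
Joint ranges: [-2.91, 2.91], [-0.94, 2.29], [0.18, 2.7], [-1.29, 4.43], [0.17, 2.64], [-3, 3]. Speed limits (rad/s): [2.57, 2.57, 3.14, 3.14, 3.14, 3.14].

### API

Orientations are given as [roll, pitch, yaw] about the fixed x, y, z axes, in that order (R = Rz(yaw) Ry(pitch) Rx(roll)).
In Python, from rig import robot, optics, spotter gives the robot as it stands. Calls block until the motion is done:
- robot.move_to(position, orientation): joint-space move of the TCP to a pose.
- robot.move_linear(position, attitude=None, v=0.15, contact_N=None): straight line of the TCP; attitude=None keeps the orientation; v is the mean speed in m/s. With contact_N (N) it stops when the force on the tool has changed by that much, and returns True; else False.
- robot.set_joints(angles): joint-space move.
- robot.gripper_to(opening): finger opening in m; the grip force is fixed at half the most; returns when the fingers have stopped.
- robot.pause(seconds).
- robot.inverse_kinematics(position, orientation): joint angles nearest the present ones, or None.
- robot.read_state(): the state.
- optics.snapshot(name): name is "scene" or "top" or "wrist"; returns the picture (480x640x3 uint8, blue, green, red); there is no depth.
- optics.camera_model(name): a dict with "fx", "fy", "cx", "cy" (pixels), "rvec" (rotation vector, rad) and "tvec" (3), from world to camera coordinates, as OpenCV has them. Camera axes: x right, y down, z forward; pixel columns grow to the right and rows downward; lengths in m; the calibration is good to about 2 mm. A picture is of the moment at which its call begins: read the wrist's pose just before it. camera_model takes no time and is no camera call; for the wrist camera it gives the pose at the moment of the call.
A pose or a line that the arm cannot do raises robot.PlanningError and nothing moves.
- robot.sign_off(): hands the job in; it is judged then, once.
Trained networks look in the newest picture that a camera, given by its name, has taken for a name from the list of things; names that differ only in an ending like _2 or _b are one class to them, and where a whole thing is asked for, a point or a joint stands for the part that bears it (a point fixed in the world has none). Each returns a list of dicts, best first, with "p" (0 to 1); they miss things now and then, are a little off and sometimes report something else, mostly with a low value. They report only what shows in the picture. A call takes as long as a camera call. They do not tell look-alikes from the thing itself.
- spotter.search_frame(camera, query): "pixel" ([column, row] in pixels, amid what is visible of it).
- spotter.regions_of(camera, query): "region" (480x640 bool, what is visible of it) and "pixel" ([column, row] in pixels, amid what is visible of it).
- spotter.tip_of(camera, query): "pixel" ([column, row] in pixels: a listed point, or the origin of a listed thing).
The state is a dict: "t": time; "qpos": joint angles; "dq": joint speeds; "tau": joint torques, N m; "eef_pos": TCP position; "ee_rot": TCP orientation; "force": force on the tool from outside, world axes, zero at the start; "moment": the same for the moment, N m; "gripper_width": finger opening in m; "grasp_force": force on a finger pad.
Only numpy, scipy, OpenCV 4.12 (cv2) and the standard library are available. Lean on these libraries where they do the work, as an engineer would, in place of code of your own. Each camera call takes 0.05 s, during which the arm holds its last target. There are 200 camera calls.

## Working session

There is one attempt and no reset: what is moved stays moved. The work goes in short steps, each a Python script; the robot and the scene stay as the last script left them, time stands still between calls to the robot, and variables do not carry over. Pictures are saved under pics/ and viewed, at most 10 in all, crops included, and the job is handed in when it is done.

```bash
ls; mkdir -p pics
python3 - <<'E'
from rig import robot, optics, spotter
import cv2, numpy as np
ims=[]
for c in ("scene","top"):
    im=optics.snapshot(c); cv2.imwrite(f"pics/{c}0.png",im)
    m=optics.camera_model(c); R=cv2.Rodrigues(np.array(m["rvec"]))[0]
    print(c,m["fx"],m["cx"],m["cy"],"campos",-R.T@np.array(m["tvec"]).ravel(), "fwd",R[2])
    for q in ("base","cover_grip","green_box_mid","red_box_mid","black_mug","dish","cup"):
        print(q,[(np.round(d["pixel"]),round(d["p"],2)) for d in spotter.tip_of(c,q)])
E
```

```text
pics
scene 494.2062494558926 318.5482873617706 240.6805411489526 campos [0.20286723 0.80632282 0.58534171] fwd [ 0.35167523 -0.77966767 -0.51811471]
base [(array([300., 268.]), 0.71)]
cover_grip [(array([366., 279.]), 0.97)]
green_box_mid [(array([423., 252.]), 0.83), (array([296., 328.]), 0.55)]
red_box_mid [(array([384., 214.]), 0.68)]
black_mug [(array([200., 271.]), 0.91)]
dish [(array([168., 323.]), 0.83)]
cup [(array([309., 190.]), 0.62)]
top 572.9027112412828 317.5451300307755 241.2715351282263 campos [ 0.34337285 -0.00280398  1.20791393] fwd [ 0.18841221  0.002417   -0.98208706]
base [(array([299., 235.]), 0.86)]
cover_grip [(array([285., 304.]), 0.74)]
green_box_mid [(array([200., 271.]), 0.8), (array([354., 345.]), 0.69)]
red_box_mid [(array([429., 280.]), 0.75)]
black_mug [(array([257., 153.]), 0.71)]
dish [(array([184., 174.]), 0.63)]
cup [(array([446., 177.]), 0.56), (array([204., 274.]), 0.34)]
```

View pics/top0.png

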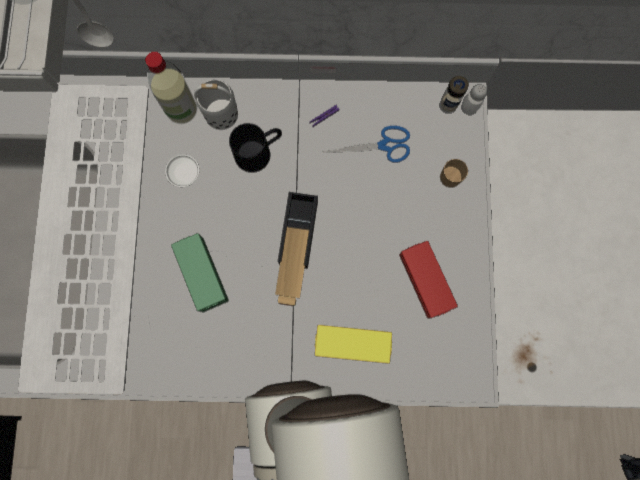

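View pics/scene0.png

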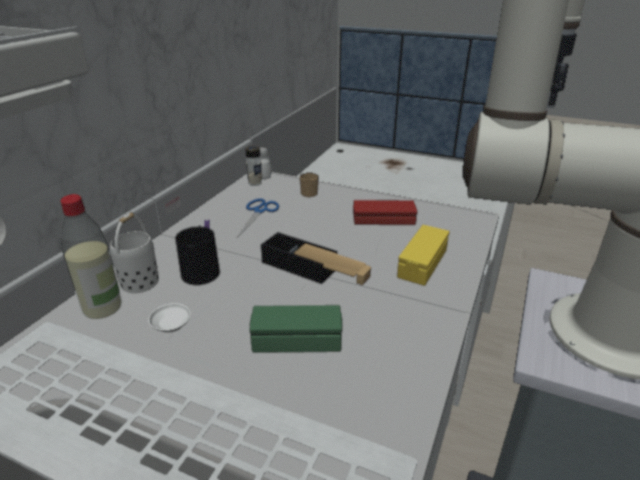

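Green_box candidates (top view): a green one at (200,271) and a yellow one at (354,345). The green one fits the description. I'll fit box models to the masks and confirm in a crop.

```bash
cat > h.py <<'E'
from rig import robot, optics, spotter
import cv2, numpy as np
from scipy.optimize import minimize
def box(x0,x1,w,z0,z1): return np.array([[x,y,z] for x in(x0,x1) for y in(-w/2,w/2) for z in(z0,z1)],float)
def parts(kind,d=0):
    if kind=="green": return [box(-.075,.075,.062,0,.054)]
    if kind=="red": return [box(-.075,.075,.062,0,.040)]
    return [box(-.075,.075,.062,0,.05),box(-.075-d,-.075,.046,.042,.046),box(-.091-d,-.075-d,.036,.023,.049)]
def proj(P,m): return cv2.projectPoints(np.asarray(P,float).reshape(-1,3),np.array(m["rvec"],float),np.array(m["tvec"],float),np.array([[m["fx"],0,m["cx"]],[0,m["fy"],m["cy"]],[0,0,1.]]),None)[0].reshape(-1,2)
def place(P,x,y,a,z=0):
    c,s=np.cos(a),np.sin(a); return P@np.array([[c,-s,0],[s,c,0],[0,0,1]]).T+[x,y,z]
def render(kind,v,m,z=0,S=4):
    im=np.zeros((480*S,640*S),np.uint8)
    for P in parts(kind,v[3] if len(v)>3 else 0):
        u=proj(place(P,*v[:3],z),m); cv2.fillConvexPoly(im,cv2.convexHull(np.round((u+.5)*S-.5).astype(np.int32)),255)
    return cv2.resize(im,(640,480),interpolation=cv2.INTER_AREA)/255.
def fit(kind,v0,masks,z=0):
    def cost(v): 
        c=0
        for m,k in masks:
            r=render(kind,v,m,z); c+=np.abs(r-k).sum()/k.sum()
        return c
    s=np.vstack([v0]+[np.array(v0)+e for e in np.diag([.015,.015,.15,.015][:len(v0)])])
    r=minimize(cost,v0,method="Nelder-Mead",options=dict(initial_simplex=s,xatol=2e-4,fatol=1e-4,maxiter=200))
    return r.x,r.fun
def pix2w(p,m,z):
    R=cv2.Rodrigues(np.array(m["rvec"],float))[0]; o=-R.T@np.array(m["tvec"],float).ravel()
    d=R.T@np.array([(p[0]-m["cx"])/m["fx"],(p[1]-m["cy"])/m["fy"],1]); return o+d*(z-o[2])/d[2]
E
cat > fit0.py <<'E'
from h import *
M={c:optics.camera_model(c) for c in("top","scene")}
I={c:optics.snapshot(c) for c in M}
near={("green","top"):(200,271),("green","scene"):(296,328)}
def reg(c,q,n=None):
    L=spotter.regions_of(c,q)
    if n is not None: L=sorted(L,key=lambda d:np.hypot(*(np.array(d["pixel"])-n)))
    return L[0]["region"].astype(bool)
mg=[(M[c],reg(c,"green_box",near["green",c])) for c in M]
mr=[(M[c],reg(c,"red_box")) for c in M]
mb=[]
for c in M:
    b=reg(c,"base");k=reg(c,"cover_grip"); print(c,b.sum(),k.sum(),(b&k).sum()); mb.append((M[c],b|k))
T=M["top"]
st={"green":list(pix2w((200,271),T,.04)[:2])+[.35],"red":list(pix2w((429,280),T,.03)[:2])+[.4],
 "base":list(pix2w((299,232),T,.04)[:2])+[-.15,.065]}
vis=I["top"].copy()
for k,mm in(("green",mg),("red",mr),("base",mb)):
    for use in (mm,mm[:1],mm[1:]):
        v,f=fit(k,st[k],use); print(k,np.round(v,4),round(f,3))
        if use is mm:
            for P in parts(k,v[3] if len(v)>3 else 0):
                h=cv2.convexHull(proj(place(P,*v[:3]),T).astype(np.float32)); cv2.polylines(vis,[np.round(h).astype(int)],1,(255,255,0),1)
cv2.imwrite("pics/fit.png",cv2.resize(vis[160:370,160:470],None,fx=2.5,fy=2.5,interpolation=cv2.INTER_CUBIC))
for q,zz in(("black_mug",0),("dish",0),("cup",0)):
    spotter
    print(q,[np.round(pix2w(d["pixel"],T,zz),3) for d in spotter.tip_of("top",q)[:1]])
print(robot.read_state()["ee_rot"],robot.grip_depth)
E
python3 fit0.py
```

```text
top 3025 1806 1732
scene 3138 1200 1161
green [0.4982 0.2428 0.4378] 0.106
green [0.4982 0.2437 0.4468] 0.043
green [0.4999 0.2401 0.4447] 0.043
red [ 0.4939 -0.2309  0.3934] 0.181
red [ 0.4937 -0.2301  0.4091] 0.036
red [ 0.4984 -0.2365  0.413 ] 0.128
base [ 0.5925  0.0415 -0.1241  0.064 ] 0.161
base [ 0.5905  0.0418 -0.1261  0.0646] 0.066
base [ 0.5955  0.0366 -0.1561  0.0668] 0.067
black_mug [array([0.765, 0.136, 0.   ])]
dish [array([0.726, 0.292, 0.   ])]
cup []
[ 3.14157297e+00 -9.33777450e-06  3.50784219e-01] 0.0187
```

View pics/fit.png

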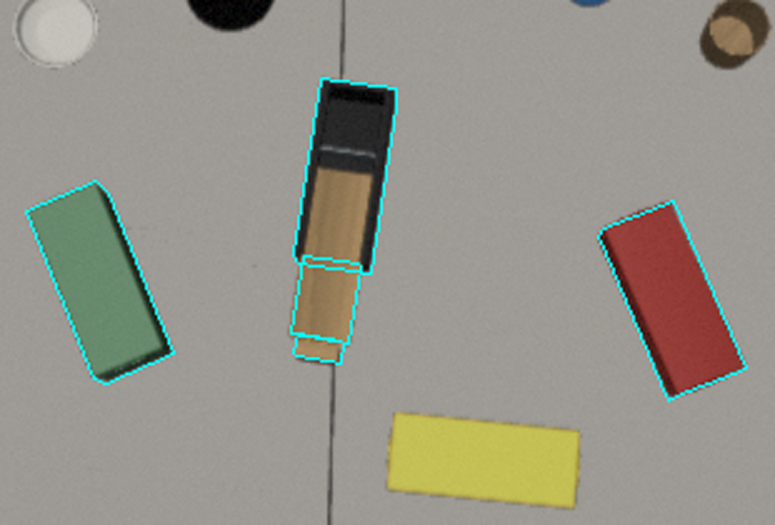

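The crop shows the fits sitting well on the masks: the real green box is on the left at crop (100,285), red on the right, and the yellow look-alike at the bottom. Next I push the cover shut.

```bash
cat > push.py <<'E'
from h import *
b=np.array([.5908,.0415]);a=-.127;d=.065
R=np.array([[np.cos(a),-np.sin(a)],[np.sin(a),np.cos(a)]])
W=lambda x,z,y=0:list(b+R@[x,y])+[z]
O=[np.pi,0,a]
robot.move_to(W(-.091-d-.05,.2),O)
robot.gripper_to(0)
robot.move_linear(W(-.091-d-.05,.031),O)
print(robot.move_linear(W(-.091-.011-.03,.031),O,v=.05,contact_N=6),robot.read_state()["eef_pos"])
for i in range(4):
    h=robot.move_linear(W(-.091-.011+.008,.031),O,v=.03,contact_N=6)
    s=robot.read_state();p=R.T@(np.array(s["eef_pos"][:2])-b);print(h,np.round(p,4),np.round(s["force"],1),s["t"])
    if p[0]>-.091-.011-.006:break
robot.move_linear(W(-.091-.011-.04,.031),O)
robot.move_linear(W(-.091-.011-.04,.2),O)
robot.move_to(W(-.05,.3),O)
from h import optics
m=optics.camera_model("wrist");im=optics.snapshot("wrist");cv2.imwrite("pics/w1.png",im)
t=optics.snapshot("top")
Rc=cv2.Rodrigues(np.array(m["rvec"],float))[0];print("cam",-Rc.T@np.array(m["tvec"],float).ravel(),Rc[2])
E
python3 push.py
```

```text
False [0.4599022  0.05819255 0.03104469]
True [-0.0998  0.    ] [-0.3  0.5  0.3] 8.4083
cam [0.61918136 0.03744498 0.44068389] [-0.30911209  0.03981915 -0.95019164]
```

View pics/w1.png

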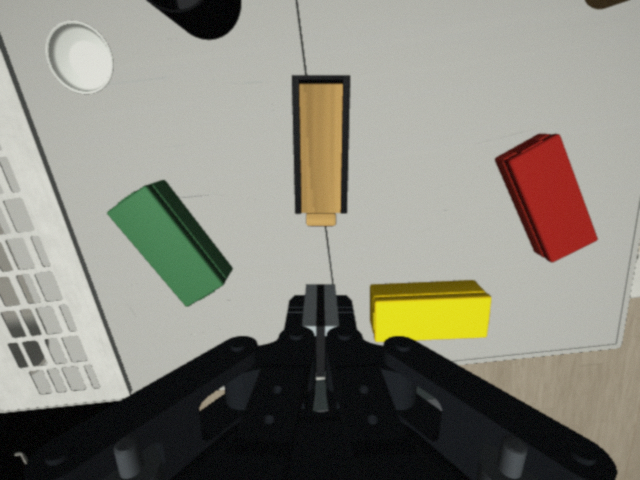

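The picture shows the cover shut, with its end block at (320,219) just outside the black box and nothing else disturbed. Next I refit from this near view and grasp the green box.

```bash
cat > fitw.py <<'E'
from h import *
def reg(c,q,n):
    L=sorted(spotter.regions_of(c,q),key=lambda d:np.hypot(*(np.array(d["pixel"])-n)));return L[0]["region"].astype(bool)
for c in("wrist","top"):
    m=optics.camera_model(c);optics.snapshot(c)
    for k,q,v0 in(("green","green_box",[.498,.243,.44]),("red","red_box",[.4937,-.23,.41]),("base","base",[.591,.0415,-.127])):
        n=proj([[v0[0],v0[1],.04]],m)[0]
        K=reg(c,q,n)
        if k=="base": K=K|reg(c,"cover_grip",n)
        v,f=fit(k,v0,[(m,K)]);print(c,k,np.round(v,4),round(f,3))
E
python3 fitw.py
```

```text
wrist green [0.4983 0.2411 0.4229] 0.051
wrist red [ 0.4942 -0.2327  0.4219] 0.052
wrist base [ 0.5929  0.0402 -0.1266] 0.021
top green [0.5042 0.2444 0.4951] 2.457
top red [ 0.494  -0.2305  0.4016] 0.031
top base [0.5481 0.0627 0.1605] 2.833
```

```bash
cat > pp.py <<'E'
from h import *
def pick(v,tz,lift=.25):
    O=[np.pi,0,v[2]]
    robot.gripper_to(.085)
    robot.move_to([v[0],v[1],.2],O)
    robot.move_linear([v[0],v[1],tz],O,v=.12)
    robot.gripper_to(0)
    s=robot.read_state();print("grip",s["gripper_width"],s["grasp_force"])
    robot.move_linear([v[0],v[1],lift],O,v=.12)
    s=robot.read_state();print("lift",s["gripper_width"],s["grasp_force"])
def put(v,tz,hi=.25):
    O=[np.pi,0,v[2]]
    robot.move_to([v[0],v[1],hi],O)
    robot.move_linear([v[0],v[1],tz+.012],O,v=.1)
    robot.pause(.3)
    h=robot.move_linear([v[0],v[1],tz-.004],O,v=.015,contact_N=3)
    s=robot.read_state();print("put",h,s["eef_pos"],np.round(s["force"],1))
def release(v,hi=.3):
    O=[np.pi,0,v[2]]
    robot.gripper_to(.085); robot.pause(.2)
    p=robot.read_state()["eef_pos"]
    robot.move_linear([p[0],p[1],hi],O,v=.1)
E
cat > g.py <<'E'
from pp import *
B=[.5925,.0405,-.127]
pick([.4985,.2415,.435],.012)
put(B,.062)
release(B)
robot.move_to([B[0]-.05,B[1]+.006,.33],[np.pi,0,B[2]])
m=optics.camera_model("wrist");im=optics.snapshot("wrist")
for k,q,v0,z in(("green","green_box",B,.05),("red","red_box",[.4937,-.23,.41],0)):
    n=proj([[v0[0],v0[1],.04]],m)[0]
    K=sorted(spotter.regions_of("wrist",q),key=lambda d:np.hypot(*(np.array(d["pixel"])-n)))[0]["region"].astype(bool)
    v,f=fit(k,v0,[(m,K)],z);print(k,np.round(v,4),round(f,3))
    if k=="green":
        for P in parts("green"):
            h=cv2.convexHull(proj(place(P,*v,z),m).astype(np.float32)); cv2.polylines(im,[np.round(h).astype(int)],1,(255,255,0),1)
    for d in spotter.tip_of("wrist",{"green":"base","red":"cover_grip"}[k])[:1]: print(d["pixel"],pix2w(d["pixel"],m,.036))
cv2.imwrite("pics/w2.png",im[40:340,160:480].repeat(2,0).repeat(2,1));print(robot.read_state()["t"])
E
python3 g.py
```

```text
grip 0.061313936059519854 67.03320980072021
lift 0.061243902945580776 66.48923993110657
put True [0.59241542 0.04051448 0.06273728] [ 0.2 -0.7  5.6]
green [-0.0097  0.3294  0.9619] 1.0
[226.7, 4.1] [0.76189416 0.12308609 0.036     ]
red [ 0.4939 -0.2323  0.4119] 0.038
24.7167
```

View pics/w2.png

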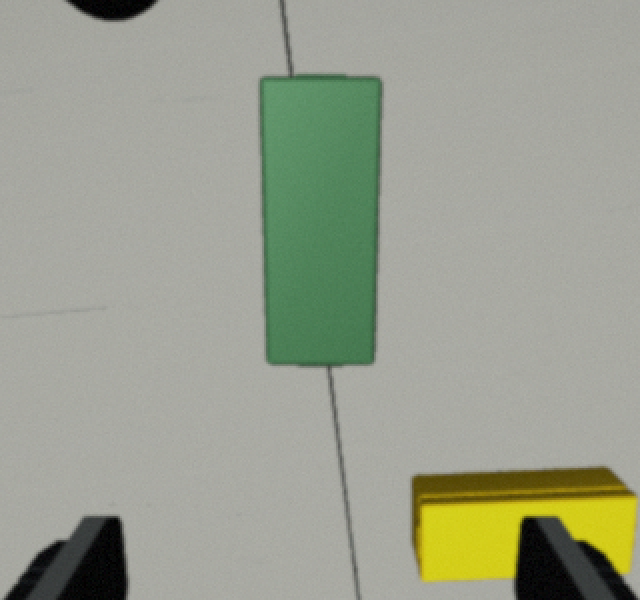

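The green box stands on the black box at crop (320,220), fully covering it from above. Next I check the alignment obliquely with the arm clear.

```bash
cat > c.py <<'E'
from h import *
robot.move_to([.494,-.2315,.25],[np.pi,0,.41])
B=[.5925,.0405,-.127]; vis=[]
for c in("scene","top"):
    m=optics.camera_model(c);im=optics.snapshot(c);hsv=cv2.cvtColor(im,cv2.COLOR_BGR2HSV)
    n=proj([[B[0],B[1],.06]],m)[0].astype(int);win=np.zeros((480,640),bool);win[n[1]-75:n[1]+75,n[0]-90:n[0]+90]=1
    G=(cv2.inRange(hsv,(45,60,20),(90,255,255))>0)&win
    v,f=fit("green",B,[(m,G)],.05);print(c,"green",np.round(v,4),round(f,3))
    x,y=n[0]-80,n[1]-70;vis.append(cv2.resize(im[y:y+140,x:x+160],None,fx=2.5,fy=2.5,interpolation=cv2.INTER_CUBIC))
    L=spotter.regions_of(c,"base");print([(d["pixel"],round(d["p"],2),d["region"].sum()) for d in L])
cv2.imwrite("pics/c.png",cv2.hconcat(vis))
E
python3 c.py
```

```text
scene green [ 0.5962  0.0413 -0.225 ] 0.154
[([298.8, 235.8], 0.23, np.int64(2760))]
top green [ 0.5921  0.0419 -0.1073] 0.084
[([294.4, 268.8], 0.81, np.int64(214))]
```

View pics/c.png

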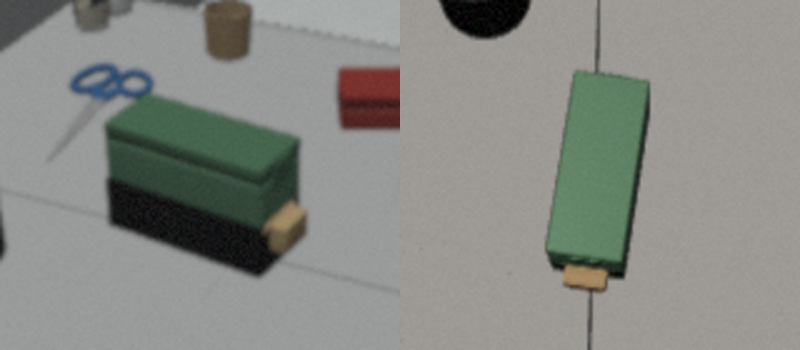

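The crop shows green flush over black: the left edges meet at (107,180) and the near corner at (268,227), with the block at (288,228) shut. Next, the red box.

```bash
cat > r.py <<'E'
from pp import *
B=[.5925,.0408,-.123]
pick([.494,-.2315,.411],.009,.27)
put(B,.113,.27)
release(B)
robot.move_to([.4,-.25,.3],[np.pi,0,0])
vis=[]
for c in("scene","top"):
    m=optics.camera_model(c);im=optics.snapshot(c)
    n=proj([[B[0],B[1],.07]],m)[0].astype(int);x,y=n[0]-80,n[1]-70;vis.append(cv2.resize(im[y:y+140,x:x+160],None,fx=2.5,fy=2.5,interpolation=cv2.INTER_CUBIC))
    hsv=cv2.cvtColor(im,cv2.COLOR_BGR2HSV);K=((hsv[...,0]<10)|(hsv[...,0]>170))&(hsv[...,1]>100)
    W=np.zeros_like(K);W[y:y+140,x:x+160]=1
    v,f=fit("red",B,[(m,K&W)],.104);print(c,np.round(v,4),round(f,3))
cv2.imwrite("pics/r.png",cv2.hconcat(vis));print(robot.read_state()["t"])
E
python3 r.py
```

```text
grip 0.06108289100871654 67.02372193336487
lift 0.06061444364637596 66.48729085922241
put True [0.5924076 0.0407967 0.1137742] [ 0.2 -0.4  4.3]
scene [ 0.5969  0.0383 -0.2482] 0.148
top [ 0.5933  0.0419 -0.1151] 0.06
38.7417
```

View pics/r.png

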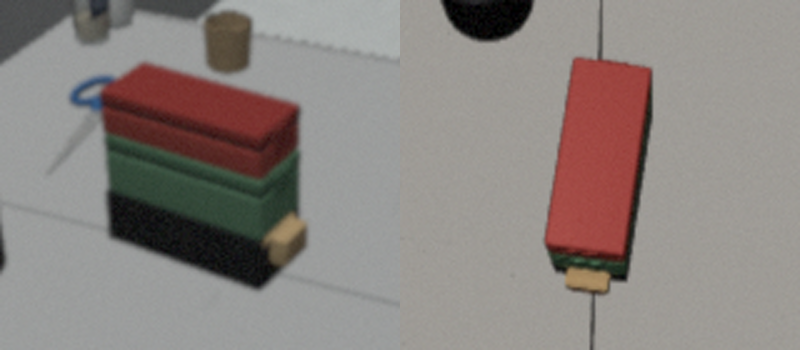

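The picture shows red, green and black in one straight column, with edges in line at (105,90–240) and (262,150–288) and the cover block shut at (287,240). Red and green agree to about 1 mm in the top-camera fit.

```bash
python3 -c "
from rig import robot
print(robot.sign_off())"
```

```text
the job is handed in; nothing more can be done
None
```

The job is handed in at about 39 s of the 72 s limit: the cover is shut, the green box stands squarely on the black one and the red box on the green; no verdict came back, and my last pictures showed the column straight.

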